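# Drift a rock core plug out of its holder

### The job

The rock core plug is held fast in the grey holder of the blue core press. Take the red-handled drift from its wooden rest, feel for the hole in the brass guide on top, and gently press the plug down until it drops into the white tray below, without forcing the drift against the press or crushing the rock. Then stand the drift fully home in its rest again, let go, and leave the other things on the bench alone.

Things in the scene. Friction and masses are not known exactly. Their poses are not given: they have to be found in the camera images.
- press: Core press, fixed; its place and heading vary. Origin: centre of the underside of its blue base plate, 150 (x) x 170 (y) x 10 mm; z up. Grey holder block 78 (x) x 150 (y) mm, 72 to 122 mm above the bench, on two steel posts at y = +-62 mm, with a vertical 41 mm through bore on the z axis. The brass guide lies on top of the block.
- tray_floor (a point): Middle of the floor of the white catch tray on the base plate under the bore, 13 mm above the bench. Tray 110 (x) x 94 (y) mm outside, walls 3 mm thick, rim 34 mm above the bench.
- lips (a point): On the bore axis, 80 mm above the bench: height of two sprung rubber lips that retain the plug. Pushing it past them takes about 5 to 15 N; it drops by itself once its top has passed them, when the drift foot pushing it is about 80 to 72 mm above the bench. Pushing the foot on down to 68 mm is harmless.
- guide_mark (a point): Nominal centre of the top face of the brass guide (60 x 60 x 12 mm plate), on the press z axis, 134 mm above the bench. The guide is clamped by hand: its hole (14 mm wide, sharp-edged) really lies up to 6 mm from this point along each of the press x and y axes, differently every time, not measured: feel or look for it. The clamp gives way only near 40 N.
- plug: Sandstone core plug, reddish, cylinder 38 mm in diameter, 32 mm long, 85 g; origin at the centre of its underside. At the start upright in the holder's bore, from 82 to 114 mm above the bench, out of sight under the guide, whose hole always leads onto it.
- plug_center (a point): The middle of the plug, 16 mm above its origin along its axis.
- drift: The drift (push rod), 130 g: steel shaft 12 mm in diameter and 100 mm long with a 0.5 mm chamfer at the foot, and above it a red round handle 26 mm in diameter and 45 mm tall (100 to 145 mm above the foot). Origin at the centre of the foot, z up along the shaft. Starts upright in the rest, foot on the rest's floor.
- drift_tip (a point): Centre of the drift's foot (same point as its origin). Set down lightly with part of the foot over the guide's hole, it tips and stops a few tenths of a mm lower than on the flat brass.
- rest: Wooden rest, fixed, 70 x 70 mm and 44 mm tall on a 90 x 90 x 6 mm foot; origin at the centre of its underside. Vertical socket on its axis, 15 mm in diameter with a 2 mm chamfer, floor 6 mm above the bench, mouth 44 mm above it. Its place varies, and may swap sides with the press.
- beaker: Glass beaker, 68 mm wide, 90 mm tall, standing loose; origin at the centre of its foot. Bystander.
- cylinder: Clear measuring cylinder on a blue round foot, 68 mm wide at the foot, 190 mm tall, standing loose; origin under its foot. Bystander.
- marker: Orange and blue marker pen, 135 mm long, 15 mm thick, lying loose along its x axis between press and rest. Bystander.
- calculator: Black pocket calculator, 130 x 75 x 14 mm, lying loose. Bystander.
- magnifier: Black hand magnifier, lens 52 mm wide with the origin under it, handle reaching 100 mm along its -x, 10 mm thick, lying loose. Bystander.
Mind the look-alikes: they are no part of the job. Several things have the shape of the rest; the one meant has the colours described above.

How it is judged:
By the outcome, as a careful person would: the job done as asked, in the order asked, and still so for the second after the job is handed in, with the robot touching nothing.
It also fails if it takes over 72 s, if anything falls off the work surface, if the arm or the gripper's body presses on something with over 40 N, if the wrist force passes 120 N, or if a joint passes its speed limit or range.

### The arm

A 6-joint arm with a two-finger parallel gripper is mounted at the origin on the work surface. World frame = base frame: x ahead of the robot, y to its left, z up, the work surface at z = 0. Lengths are in m, angles in rad, forces in N, time in s.
With the tool pointing down it reaches from about 0.3 to 0.775 m from the base axis. Payload 14.6 kg.
Tool frame: the origin (TCP) lies midway between the tips of the shut fingers; the grasp point (between the pads) lies 19 mm behind it; z points along the fingers, y is the line along which they close (so a half turn about z gives the same grasp; the last joint's range is limited). The gripper opens to 85 mm and grips with 20 to 120 N. Pads are 22 mm wide; open, the fingers measure 114 mm over their backs; the gripper's body (76 mm by 85 mm) begins 54 mm behind the grasp point. The pads swing forward as they close: fully open they stand 13 mm farther back than shut.
Start: joints at [1.124, 0.3, 1.521, -0, 1.321, -0.067], TCP at [0.204, 0.511, 0.194] pointing down, gripper open.
Joint ranges: [-3.03, 3.03], [-0.79, 2.21], [0.23, 2.52], [-1.04, 4.18], [0, 3.07], [-2.55, 2.55]. Speed limits (rad/s): [2.22, 2.22, 2.57, 3.14, 3.14, 3.14].

### API

Orientations are given as [roll, pitch, yaw] about the fixed x, y, z axes, in that order (R = Rz(yaw) Ry(pitch) Rx(roll)).
In Python, from station import ctrl gives the robot as it stands.
- The arm moves only by the shell command python3 -m inch 'ROWS' [FORCE]. ROWS is JSON, a list of rows, each an object with "jaw": the gripper's target within -1 to 1 (shut at 1, half-way at 0, fully open at -1); "delta_pos": the shift along the tool's x, y, z as a fraction of full scale, a list of three; "roll": the turn about the tool's z as a fraction of full scale. A call has 1 to 12 rows; each row is the pose to reach, as a shift and turn from the pose commanded when the call began, along the tool's axes at that moment, turning the shorter way round; what a row does not reach only later rows make up. Full scale, the value 1, is 500 mm for a shift and pi rad for a turn. A row lasts 1/12 s, in which the tool goes at most 41.7 mm and 7.16 degrees, less where a joint would pass 70% of its speed; a pose out of reach is approached as far as the arm can. A call with a number of a shift or a turn outside -1 to 1 is refused whole. A call with a gripper value outside its range is refused whole. The fingers move at their own pace and stop on an object; FORCE is the grip in N (left out, the last holds). Time passes only in rows, so rows that repeat a pose let the fingers close. It gives the time, the measured TCP pose, the force, the opening and the grip force at its end, in the units of the state.
- ctrl.state(): the state, without advancing time (a new reading comes with each control period).
- ctrl.snapshot(name): name is "scene" or "top" or "wrist"; returns a dict with "image" (420x560x3 uint8, red, green, blue), "K" (3x3 intrinsics, pixels), "R" (3x3) and "t" (3): a world point X has camera coordinates R X + t. Camera axes: x right, y down, z forward; pixel columns grow to the right and rows downward; lengths in m; the calibration is good to about 2 mm. A picture is of the moment at which its call begins. There is no depth.
- ctrl.close_job(): hands the job in; it is judged then, once.
The state is a dict: "time_s": time; "joint_positions": joint angles; "joint_vel": joint speeds; "tau": joint torques, N m; "position": TCP position; "orientation": TCP orientation; "ft_force": force on the tool from outside, world axes, zero at the start; "torque": the same for the moment, N m; "grip_width": finger opening in m; "finger_force": force on a finger pad.
Only numpy, scipy, OpenCV 4.12 (cv2) and the standard library are available. Lean on these libraries where they do the work, as an engineer would, in place of code of your own. Each camera call takes 0.05 s, during which the arm holds its last target. There are 200 camera calls.

## Working session

There is one attempt and no reset: what is moved stays moved. The work goes in short steps, Python scripts to look and compute and a shell command to move; the robot and the scene stay as the last step left them, time stands still between calls to the robot, and variables do not carry over. Pictures are saved under pics/ and viewed, at most 10 in all, crops included, and the job is handed in when it is done.

```bash
mkdir -p pics; ls; python3 - <<'E'
from station import ctrl
import cv2,numpy as np
s=ctrl.state();print({k:np.round(v,3).tolist() for k,v in s.items()})
for n in("top","scene"):
    d=ctrl.snapshot(n);cv2.imwrite(f"pics/{n}0.png",d["image"][:,:,::-1]);np.savez(f"pics/{n}0.npz",**d);print(n,d["K"].round(1).tolist(),d["R"].round(3).tolist(),d["t"].round(3).tolist())
E
```

```text
pics
{'time_s': 0.0, 'joint_positions': [1.124, 0.3, 1.522, -0.0, 1.321, -0.067], 'joint_vel': [-0.0, -0.001, 0.002, 0.0, -0.001, 0.001], 'tau': [-0.002, -54.35, -36.179, -0.0, 0.004, -0.0], 'position': [0.204, 0.511, 0.193], 'orientation': [-3.14, -0.0, 2.762], 'ft_force': [0.243, -0.536, -0.471], 'torque': [0.002, 0.04, -0.024], 'finger_force': 0.0, 'grip_width': 0.085}
top [[430.4, 0.0, 283.9], [0.0, 430.4, 214.4], [0.0, 0.0, 1.0]] [[0.017, -1.0, -0.008], [-0.987, -0.016, -0.161], [0.161, 0.011, -0.987]] [0.058, 0.549, 1.314]
scene [[393.1, 0.0, 277.3], [0.0, 393.1, 213.9], [0.0, 0.0, 1.0]] [[-0.136, 0.991, -0.017], [0.586, 0.066, -0.807], [-0.799, -0.12, -0.59]] [0.012, -0.237, 1.691]
```

View pics/top0.png

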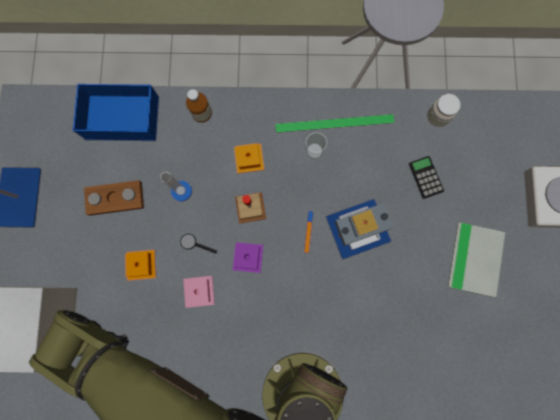

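View pics/scene0.png

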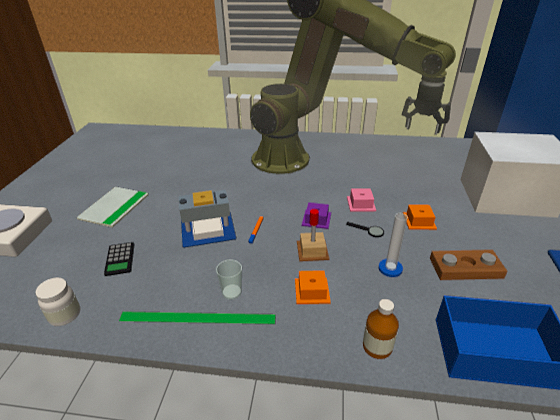

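The top view shows the rest with the red handle at about (248,203), and the press at (359,229) with its brass guide at (365,222). The marker lies between them at (309,230). The purple, orange and pink blocks are look-alikes.

```bash
cat > h.py <<'E'
import cv2,numpy as np
from station import ctrl
def ray(d,uv,z):
    R,t,K=d["R"],d["t"],d["K"]; c=-R.T@t
    v=R.T@np.linalg.solve(K,np.array([uv[0],uv[1],1.])); return c+v*(z-c[2])/v[2]
def proj(d,X):
    p=d["K"]@(d["R"]@np.asarray(X)+d["t"]); return p[:2]/p[2]
def blob(d,lo,hi,box=None):
    m=cv2.inRange(cv2.cvtColor(d["image"],cv2.COLOR_RGB2HSV),lo,hi)
    if box: q=np.zeros_like(m);x0,y0,x1,y1=box;q[y0:y1,x0:x1]=m[y0:y1,x0:x1];m=q
    cs,_=cv2.findContours(m,cv2.RETR_EXTERNAL,cv2.CHAIN_APPROX_NONE)
    return max(cs,key=cv2.contourArea) if cs else None
def snap(n,f):
    d=ctrl.snapshot(n);cv2.imwrite(f"pics/{f}.png",d["image"][:,:,::-1]);np.savez(f"pics/{f}.npz",**d);return d
def togo(X,off=0):
    s=ctrl.state();from scipy.spatial.transform import Rotation as r
    return r.from_euler("xyz",s["orientation"]).as_matrix().T@(np.asarray(X)-s["position"])*1000
E
python3 - <<'E'
from h import *
d=dict(np.load("pics/top0.npz"))
def show(n,c,z):
    r=cv2.minAreaRect(c);P=np.array([ray(d,p,z) for p in cv2.boxPoints(r)])
    e=P[1]-P[0];g=P[2]-P[1];print(n,np.round(r[0],1),cv2.contourArea(c),ray(d,r[0],z).round(4),"size",np.linalg.norm(e).round(3),np.linalg.norm(g).round(3),"ang",np.degrees([np.arctan2(e[1],e[0]),np.arctan2(g[1],g[0])]).round(1))
show("red",blob(d,(0,150,90),(6,255,255),(235,185,262,220)),.14)
show("restwood",blob(d,(8,60,60),(22,255,255),(230,185,270,225)),.044)
show("plate",blob(d,(105,120,40),(125,255,255),(320,190,400,260)),.01)
show("guide",blob(d,(10,120,60),(25,255,255),(340,205,385,240)),.134)
d2=dict(np.load("pics/scene0.npz"));d=d2
show("red s",blob(d,(0,150,90),(6,255,255),(300,200,325,230)),.13)
show("guide s",blob(d,(10,120,60),(25,255,255),(180,185,225,207)),.134)
E
```

```text
red [246.5 199.5] 48.0 [0.5755 0.1768 0.14  ] size 0.021 0.027 ang [ -89.1 -178.3]
restwood [250.1 207.3] 619.0 [0.5693 0.1744 0.044 ] size 0.088 0.088 ang [ -79.4 -169.3]
plate [358.  228.5] 632.0 [ 0.5116 -0.172   0.01  ] size 0.169 0.146 ang [ -68.7 -160.9]
guide [364.5 222.2] 344.0 [ 0.5141 -0.1709  0.134 ] size 0.058 0.057 ang [ -68.5 -160.4]
red s [313.5 217.5] 96.0 [0.5804 0.1751 0.13  ] size 0.021 0.072 ang [96.4  3.2]
guide s [202.6 198. ] 225.0 [ 0.5235 -0.1705  0.134 ] size 0.06 0.075 ang [111.6  19.8]
```

```bash
python3 -m inch '[{"jaw":-1,"delta_pos":[0,0,-0.16],"roll":-0.04},{"jaw":-1,"delta_pos":[0,0,-0.16],"roll":-0.08},{"jaw":-1,"delta_pos":[-0.9,-0.36,-0.27],"roll":-0.121},{"jaw":-1,"delta_pos":[-0.9,-0.36,-0.27],"roll":-0.121},{"jaw":-1,"delta_pos":[-0.9,-0.36,-0.27],"roll":-0.121},{"jaw":-1,"delta_pos":[-0.9,-0.36,-0.27],"roll":-0.121},{"jaw":-1,"delta_pos":[-0.9,-0.36,-0.27],"roll":-0.121},{"jaw":-1,"delta_pos":[-0.9,-0.36,-0.27],"roll":-0.121},{"jaw":-1,"delta_pos":[-0.9,-0.36,-0.27],"roll":-0.121},{"jaw":-1,"delta_pos":[-0.9,-0.36,-0.27],"roll":-0.121},{"jaw":-1,"delta_pos":[-0.9,-0.36,-0.27],"roll":-0.121},{"jaw":-1,"delta_pos":[-0.9,-0.36,-0.27],"roll":-0.121}]' 40; python3 - <<'E'
from h import *
s=ctrl.state();print({k:np.round(s[k],3).tolist() for k in("time_s","position","orientation","joint_positions","ft_force")})
d=snap("wrist","w1");print(d["K"].round(1).tolist(),d["R"].round(3).tolist(),(-d["R"].T@d["t"]).round(4));print(proj(d,[.574,.176,.151]),proj(d,[.512,-.172,.134]))
E
```

```text
time_s: 1.1
position: [0.5027, 0.2259, 0.3207]
orientation: [-3.142, -0.0, -3.141]
ft_force: [-0.5, 1.2, 1.1]
grip_width: 0.0857
finger_force: 0.0
{'time_s': 1.1, 'position': [0.503, 0.226, 0.321], 'orientation': [-3.142, -0.0, -3.141], 'joint_positions': [0.356, 0.242, 1.305, 0.0, 1.595, -1.215], 'ft_force': [-0.547, 1.208, 1.105]}
[[319.7, 0.0, 278.7], [0.0, 319.7, 201.5], [0.0, 0.0, 1.0]] [[0.001, 1.0, -0.001], [0.953, -0.0, 0.303], [0.303, -0.001, -0.953]] [0.4245 0.2257 0.5001]
[236.96339914 232.50257907] [-59.38493577 178.11600591]
```

```bash
python3 - <<'E'
from h import *
d=dict(np.load("pics/w1.npz"))
c=blob(d,(0,150,90),(6,255,255));r=cv2.minAreaRect(c);print(r,cv2.contourArea(c),ray(d,r[0],.13),ray(d,r[0],.15))
c=blob(d,(8,60,60),(22,255,255));r=cv2.minAreaRect(c);print(r,cv2.contourArea(c),ray(d,r[0],.044))
E
```

```text
((235.5, 232.0), (19.0, 22.0), 0.0) 304.5 [0.58231055 0.17120425 0.13      ] [0.5737829  0.17414877 0.15      ]
((511.0923767089844, 216.73846435546875), (58.296321868896484, 103.69303131103516), 82.87498474121094) 5274.0 [0.59396775 0.57832832 0.044     ]
```

View pics/w1.png

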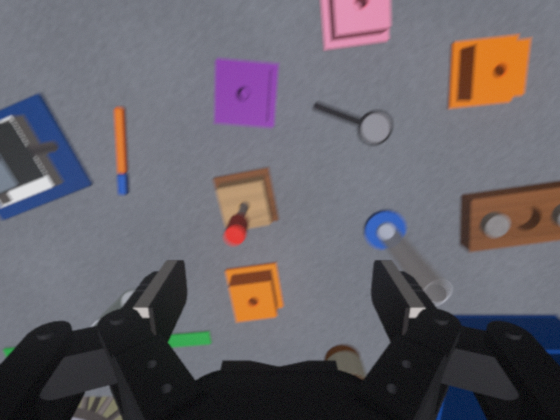

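```bash
python3 -m inch '[{"jaw":-1,"delta_pos":[-0.148,-0.106,0.1],"roll":0},{"jaw":-1,"delta_pos":[-0.148,-0.106,0.2],"roll":0},{"jaw":-1,"delta_pos":[-0.148,-0.106,0.2],"roll":0},{"jaw":-1,"delta_pos":[-0.148,-0.106,0.2],"roll":0},{"jaw":-1,"delta_pos":[-0.148,-0.106,0.2],"roll":0}]'; python3 - <<'E'
from h import *
d=snap("wrist","w2");s=ctrl.state();print(s["position"])
c=blob(d,(0,150,60),(6,255,255));r=cv2.minAreaRect(c);print(r,cv2.contourArea(c),ray(d,r[0],.14))
x,y,w,hh=cv2.boundingRect(c);print(x,y,w,hh,"bottom edge z151",ray(d,(x+w/2,y+hh),.151))
E
```

```text
time_s: 1.57
position: [0.5752, 0.1734, 0.2169]
orientation: [-3.14, -0.006, 3.14]
ft_force: [-0.2, 1.1, 1.0]
grip_width: 0.0855
finger_force: 0.0
[0.57533408 0.17453667 0.21984818]
((283.1468811035156, 197.0180206298828), (30.441423416137695, 37.979984283447266), 21.037511825561523) 851.0 [0.57416299 0.17661067 0.14      ]
267 177 31 40 bottom edge z151 [0.58793796 0.17598604 0.151     ]
```

View pics/w2.png

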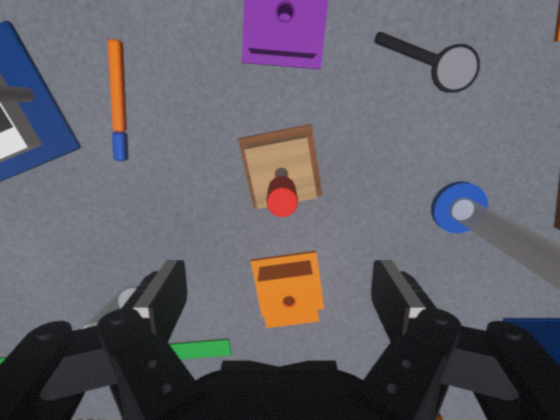

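The close view shows the top disc of the handle centred at (282,201), nearly under the TCP. The target is about (0.575, 0.176).

```bash
python3 -m inch '[{"jaw":-1,"delta_pos":[0,0.003,0.06],"roll":0},{"jaw":-1,"delta_pos":[0,0.003,0.12],"roll":0},{"jaw":-1,"delta_pos":[0,0.003,0.17],"roll":0},{"jaw":-1,"delta_pos":[0,0.003,0.222],"roll":0},{"jaw":-1,"delta_pos":[0,0.003,0.222],"roll":0},{"jaw":0,"delta_pos":[0,0.003,0.222],"roll":0},{"jaw":0,"delta_pos":[0,0.003,0.222],"roll":0},{"jaw":1,"delta_pos":[0,0.003,0.222],"roll":0},{"jaw":1,"delta_pos":[0,0.003,0.222],"roll":0},{"jaw":1,"delta_pos":[0,0.003,0.222],"roll":0},{"jaw":1,"delta_pos":[0,0.003,0.222],"roll":0},{"jaw":1,"delta_pos":[0,0.003,0.222],"roll":0}]' 50; python3 - <<'E'
from h import *
d=snap("wrist","w3");s=ctrl.state();print(s["position"],s["grip_width"],s["ft_force"],s["finger_force"])
E
```

```text
time_s: 2.62
position: [0.5764, 0.1764, 0.1111]
orientation: [3.141, 0.002, -3.141]
ft_force: [-0.4, 0.1, 6.5]
grip_width: 0.0216
finger_force: 48.7
[0.57641671 0.17634411 0.11112089] 0.021372526660084632 [0.34172463 0.4327223  7.50686408] 48.66113274139934
```

```bash
python3 -m inch '[{"jaw":1,"delta_pos":[0,0,-0.03],"roll":0},{"jaw":1,"delta_pos":[0,0,-0.08],"roll":0},{"jaw":1,"delta_pos":[0,0,-0.14],"roll":0},{"jaw":1,"delta_pos":[0,0,-0.2],"roll":0},{"jaw":1,"delta_pos":[0,0,-0.28],"roll":0},{"jaw":1,"delta_pos":[0,0,-0.36],"roll":0},{"jaw":1,"delta_pos":[0,0,-0.36],"roll":0},{"jaw":1,"delta_pos":[0,0,-0.36],"roll":0}]'; python3 - <<'E'
from h import *
d=snap("wrist","w4");s=ctrl.state();print(s["position"],s["grip_width"],s["ft_force"],s["finger_force"])
c=blob(d,(8,60,60),(22,255,255),(180,60,400,260));r=cv2.minAreaRect(c);print(r,cv2.contourArea(c))
print(ray(d,r[0],.044))
E
```

```text
time_s: 3.33
position: [0.5762, 0.1763, 0.2921]
orientation: [3.141, 0.004, -3.141]
ft_force: [-0.6, 1.0, -2.5]
grip_width: 0.0214
finger_force: 49.1
[0.57560508 0.1761596  0.28974944] 0.02127448066388077 [ 0.28895781 -0.05187193 -1.83232052] 49.08236722141737
((277.8641662597656, 153.2754669189453), (61.42951202392578, 62.658103942871094), 79.3803482055664) 3622.5
[0.56732277 0.17493525 0.044     ]
```

View pics/w4.png

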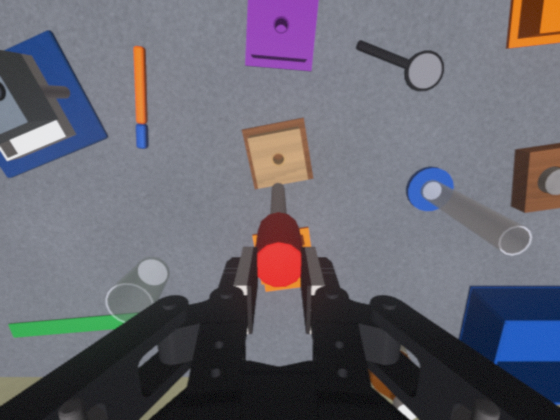

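```bash
python3 -m inch '[{"jaw":1,"delta_pos":[0,-0.05,0],"roll":0},{"jaw":1,"delta_pos":[0,-0.12,0],"roll":0},{"jaw":1,"delta_pos":[0,-0.2,0],"roll":0},{"jaw":1,"delta_pos":[0,-0.28,0],"roll":0},{"jaw":1,"delta_pos":[0,-0.36,0],"roll":0},{"jaw":1,"delta_pos":[0,-0.44,0],"roll":0},{"jaw":1,"delta_pos":[0,-0.52,0],"roll":0},{"jaw":1,"delta_pos":[0,-0.6,0],"roll":0},{"jaw":1,"delta_pos":[0,-0.65,0],"roll":0},{"jaw":1,"delta_pos":[0,-0.696,0],"roll":0},{"jaw":1,"delta_pos":[0,-0.696,0],"roll":0},{"jaw":1,"delta_pos":[0,-0.696,0],"roll":0}]'; python3 - <<'E'
from h import *
d=dict(np.load("pics/w4.npz"));print("socket",ray(d,(278,159),.044),"foot proj if untilted",proj(d,[.5756,.1762,.185]))
d=snap("wrist","w5");s=ctrl.state();print(s["position"],s["ft_force"])
c=blob(d,(8,100,60),(28,255,255),(150,40,420,260));r=cv2.minAreaRect(c);print(r,cv2.contourArea(c),ray(d,r[0],.134))
P=np.array([ray(d,p,.134) for p in cv2.boxPoints(r)]);print(P.round(4))
cv2.imwrite("pics/w5c.png",cv2.resize(d["image"][60:260,180:380,::-1],(600,600),interpolation=cv2.INTER_CUBIC))
E
```

```text
time_s: 4.38
position: [0.5752, -0.1726, 0.2877]
orientation: [3.14, -0.003, 3.14]
ft_force: [0.1, -0.2, -0.8]
grip_width: 0.0217
finger_force: 49.2
socket [0.57504599 0.17510785 0.044     ] foot proj if untilted [278.91811136 187.12739316]
[ 0.57542417 -0.17164648  0.28815731] [ 0.24627936  0.46027729 -1.04707609]
((277.74139404296875, 116.60343933105469), (60.722373962402344, 59.97959518432617), 68.19859313964844) 3425.5 [ 0.51274014 -0.17367968  0.134     ]
[[ 0.4963 -0.2125  0.134 ]
 [ 0.4757 -0.1574  0.134 ]
 [ 0.5297 -0.1336  0.134 ]
 [ 0.5525 -0.1911  0.134 ]]
```

View pics/w5c.png

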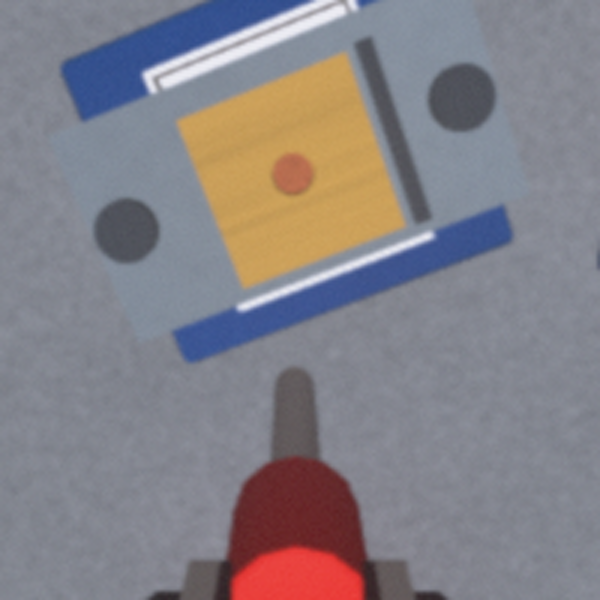

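The crop shows the reddish plug through the guide's hole at crop (293,174). The drift's foot has its near edge at crop (294,367).

```bash
python3 - <<'E'
from h import *
d=dict(np.load("pics/w5.npz"))
im=d["image"][105:132,262:294];hsv=cv2.cvtColor(im,cv2.COLOR_RGB2HSV);print(hsv[13,::2].tolist())
c=blob(d,(3,100,60),(14,255,255),(262,103,294,133))
m=cv2.moments(c);uv=np.array([m["m10"],m["m01"]])/m["m00"];r=cv2.minEnclosingCircle(c)
h=ray(d,r[0],.134);print(uv,r,cv2.contourArea(c),ray(d,uv,.134),h,"diam",r[1]*2*np.linalg.norm(ray(d,(278,118),.134)-ray(d,(279,118),.134)))
g=cv2.cvtColor(d["image"],cv2.COLOR_RGB2GRAY);print("col278",g[174:200,278].tolist());print("row190",g[190,262:296].tolist())
f=np.array([.57542,-.17165,.2882]);print("edge proj",proj(d,f+[-.006,0,-.105]),proj(d,f+[0,0,-.09]))
E
```

```text
[[19, 143, 203], [19, 143, 203], [19, 142, 201], [19, 144, 202], [17, 141, 183], [9, 141, 184], [9, 142, 183], [9, 143, 184], [8, 143, 186], [8, 143, 186], [9, 142, 183], [15, 142, 180], [18, 141, 203], [19, 143, 201], [19, 143, 203], [19, 145, 204]]
[277.15405046 117.34794157] ((277.1403503417969, 117.45613861083984), 6.803069114685059) 125.5 [ 0.51346593 -0.17427501  0.134     ] [ 0.51357166 -0.17428925  0.134     ] diam 0.013744125685847527
col278 [134, 133, 136, 132, 132, 134, 132, 129, 111, 99, 92, 95, 95, 93, 95, 93, 92, 95, 95, 91, 93, 91, 95, 95, 95, 92]
row190 [134, 134, 135, 135, 134, 134, 134, 133, 130, 111, 95, 93, 89, 92, 90, 93, 92, 93, 90, 93, 87, 90, 100, 123, 132, 137, 140, 139, 137, 132, 132, 131, 130, 133]
edge proj [280.03277073 183.14350748] [280.11643926 194.00163331]
```

```bash
python3 -m inch '[{"jaw":1,"delta_pos":[0.05,-0.0014,0],"roll":0},{"jaw":1,"delta_pos":[0.1,-0.0014,0],"roll":0},{"jaw":1,"delta_pos":[0.1216,-0.0014,0.04],"roll":0},{"jaw":1,"delta_pos":[0.1216,-0.0014,0.084],"roll":0},{"jaw":1,"delta_pos":[0.1216,-0.0014,0.084],"roll":0},{"jaw":1,"delta_pos":[0.1216,-0.0014,0.084],"roll":0},{"jaw":1,"delta_pos":[0.1216,-0.0014,0.084],"roll":0}]'; python3 - <<'E'
from h import *
d=snap("wrist","w6");s=ctrl.state();print(s["position"],s["ft_force"],s["time_s"])
f=s["position"];print(proj(d,f-[0,0,.105]))
u,v=np.round(proj(d,f-[0,0,.105])).astype(int);v-=10;print(u,v)
cv2.imwrite("pics/w6c.png",cv2.resize(d["image"][v-40:v+60,u-50:u+50,::-1],(600,600),interpolation=cv2.INTER_CUBIC))
E
```

```text
time_s: 5.02
position: [0.5156, -0.172, 0.2486]
orientation: [-3.141, 0.001, -3.14]
ft_force: [-0.7, -0.5, -1.7]
grip_width: 0.0212
finger_force: 49.3
[ 0.51567515 -0.17220317  0.24875966] [-0.07108867 -0.15980803 -1.15310438] 5.0667
[278.97693337 188.86372299]
279 179
```

View pics/w6c.png

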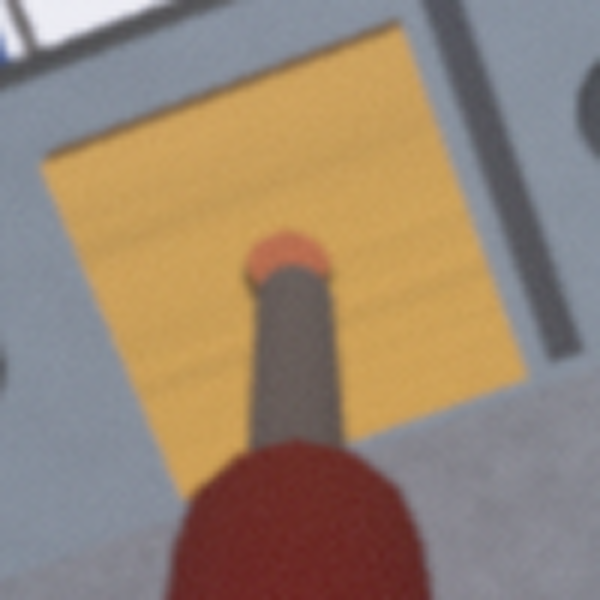

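The hole is at crop (288,274) and the foot at about (293,269). The foot sits about 0.8 mm too far in +Y and 1.3 mm too far in +X, so I'll correct that and lower gently.

```bash
python3 -m inch '[{"jaw":1,"delta_pos":[0.0026,-0.0016,0],"roll":0},{"jaw":1,"delta_pos":[0.0026,-0.0016,0.004],"roll":0},{"jaw":1,"delta_pos":[0.0026,-0.0016,0.008],"roll":0},{"jaw":1,"delta_pos":[0.0026,-0.0016,0.012],"roll":0},{"jaw":1,"delta_pos":[0.0026,-0.0016,0.016],"roll":0},{"jaw":1,"delta_pos":[0.0026,-0.0016,0.02],"roll":0},{"jaw":1,"delta_pos":[0.0026,-0.0016,0.023],"roll":0},{"jaw":1,"delta_pos":[0.0026,-0.0016,0.026],"roll":0},{"jaw":1,"delta_pos":[0.0026,-0.0016,0.026],"roll":0},{"jaw":1,"delta_pos":[0.0026,-0.0016,0.026],"roll":0}]'; python3 - <<'E'
from h import *
d=snap("wrist","w7");s=ctrl.state();print(s["position"],s["ft_force"],s["torque"])
E
```

```text
time_s: 5.9
position: [0.5137, -0.1733, 0.2346]
orientation: [3.142, -0.0, -3.141]
ft_force: [1.0, -0.1, -1.4]
grip_width: 0.0215
finger_force: 49.3
[ 0.5136784  -0.17334256  0.23466919] [-0.26520382 -0.36369014 -1.60310662] [-0.00939999 -0.01473946 -0.04051316]
```

No contact with the foot at about 130 mm, below the guide's top face, so it is in the hole. Continuing down to the plug at 114 mm.

```bash
python3 -m inch '[{"jaw":1,"delta_pos":[0,0,0.004],"roll":0},{"jaw":1,"delta_pos":[0,0,0.008],"roll":0},{"jaw":1,"delta_pos":[0,0,0.012],"roll":0},{"jaw":1,"delta_pos":[0,0,0.016],"roll":0},{"jaw":1,"delta_pos":[0,0,0.02],"roll":0},{"jaw":1,"delta_pos":[0,0,0.024],"roll":0},{"jaw":1,"delta_pos":[0,0,0.028],"roll":0},{"jaw":1,"delta_pos":[0,0,0.032],"roll":0},{"jaw":1,"delta_pos":[0,0,0.032],"roll":0},{"jaw":1,"delta_pos":[0,0,0.032],"roll":0}]'; python3 - <<'E'
from h import *
for i in range(3):
    ctrl.snapshot("wrist");s=ctrl.state();print(s["position"],s["ft_force"],s["torque"])
E
```

```text
time_s: 6.78
position: [0.5137, -0.1733, 0.2187]
orientation: [3.142, 0.0, -3.141]
ft_force: [-0.6, 1.0, -0.8]
grip_width: 0.0211
finger_force: 49.4
[ 0.51370089 -0.17331033  0.21865676] [-0.10923585 -0.60918107 -0.35397938] [ 0.05811674 -0.03731386 -0.0186322 ]
[ 0.51368085 -0.17332264  0.21863862] [ 0.30150107  0.5456498  -0.36742556] [0.09791744 0.01512776 0.05833654]
[ 0.51368502 -0.17332307  0.21863687] [-0.67691008  0.28150777 -0.33916017] [ 0.03815729 -0.09199851 -0.03238639]
```

```bash
python3 -m inch '[{"jaw":1,"delta_pos":[0,0,0.002],"roll":0},{"jaw":1,"delta_pos":[0,0,0.004],"roll":0},{"jaw":1,"delta_pos":[0,0,0.006],"roll":0},{"jaw":1,"delta_pos":[0,0,0.008],"roll":0},{"jaw":1,"delta_pos":[0,0,0.01],"roll":0},{"jaw":1,"delta_pos":[0,0,0.012],"roll":0},{"jaw":1,"delta_pos":[0,0,0.014],"roll":0},{"jaw":1,"delta_pos":[0,0,0.016],"roll":0},{"jaw":1,"delta_pos":[0,0,0.016],"roll":0},{"jaw":1,"delta_pos":[0,0,0.016],"roll":0}]'; python3 - <<'E'
from h import *
ctrl.snapshot("wrist");s=ctrl.state();print(s["position"],s["ft_force"],s["torque"])
E
```

```text
time_s: 7.77
position: [0.5139, -0.1734, 0.2111]
orientation: [-3.141, 0.001, -3.141]
ft_force: [0.9, 0.9, 5.6]
grip_width: 0.0215
finger_force: 50.6
[ 0.51391421 -0.17343137  0.21111014] [ 0.50406645 -0.89079231  6.36067246] [ 0.00513665 -0.06995289  0.03624715]
```

```bash
python3 -m inch '[{"jaw":1,"delta_pos":[0,0,0.003],"roll":0},{"jaw":1,"delta_pos":[0,0,0.006],"roll":0},{"jaw":1,"delta_pos":[0,0,0.009],"roll":0},{"jaw":1,"delta_pos":[0,0,0.012],"roll":0},{"jaw":1,"delta_pos":[0,0,0.015],"roll":0},{"jaw":1,"delta_pos":[0,0,0.018],"roll":0},{"jaw":1,"delta_pos":[0,0,0.021],"roll":0},{"jaw":1,"delta_pos":[0,0,0.024],"roll":0},{"jaw":1,"delta_pos":[0,0,0.027],"roll":0},{"jaw":1,"delta_pos":[0,0,0.03],"roll":0},{"jaw":1,"delta_pos":[0,0,0.03],"roll":0},{"jaw":1,"delta_pos":[0,0,0.03],"roll":0}]'; python3 - <<'E'
from h import *
ctrl.snapshot("wrist");s=ctrl.state();print(s["position"],s["ft_force"],s["torque"])
E
```

```text
time_s: 8.82
position: [0.5139, -0.1734, 0.196]
orientation: [-3.141, 0.001, -3.141]
ft_force: [1.5, -0.7, 4.9]
grip_width: 0.0213
finger_force: 50.6
[ 0.51390911 -0.17347106  0.19602683] [ 1.34600041 -0.29118214  5.17882981] [-0.05867184 -0.0885081  -0.00571301]
```

Foot at about 91 mm, with a gentle 5 N. Next step is to about 79 mm, in small steps.

```bash
python3 -m inch '[{"jaw":1,"delta_pos":[0,0,0.002],"roll":0},{"jaw":1,"delta_pos":[0,0,0.005],"roll":0},{"jaw":1,"delta_pos":[0,0,0.008],"roll":0},{"jaw":1,"delta_pos":[0,0,0.011],"roll":0},{"jaw":1,"delta_pos":[0,0,0.013],"roll":0},{"jaw":1,"delta_pos":[0,0,0.015],"roll":0},{"jaw":1,"delta_pos":[0,0,0.017],"roll":0},{"jaw":1,"delta_pos":[0,0,0.019],"roll":0},{"jaw":1,"delta_pos":[0,0,0.021],"roll":0},{"jaw":1,"delta_pos":[0,0,0.023],"roll":0},{"jaw":1,"delta_pos":[0,0,0.025],"roll":0},{"jaw":1,"delta_pos":[0,0,0.025],"roll":0}]'; python3 - <<'E'
from h import *
ctrl.snapshot("wrist");s=ctrl.state();print(s["position"],s["ft_force"],s["torque"])
E
```

```text
time_s: 9.87
position: [0.5134, -0.1732, 0.1824]
orientation: [3.141, -0.001, -3.141]
ft_force: [-0.4, 0.6, -1.4]
grip_width: 0.0215
finger_force: 49.3
[ 0.51343843 -0.17324975  0.18260904] [ 0.19098491 -0.08097313 -2.27118144] [-0.00542757 -0.00030811 -0.00533261]
```

The force vanished, so the plug has dropped. I'll go 5 mm further to be sure, then check with the scene camera.

```bash
python3 -m inch '[{"jaw":1,"delta_pos":[0,0,0.003],"roll":0},{"jaw":1,"delta_pos":[0,0,0.006],"roll":0},{"jaw":1,"delta_pos":[0,0,0.01],"roll":0},{"jaw":1,"delta_pos":[0,0,0.01],"roll":0},{"jaw":1,"delta_pos":[0,0,0.01],"roll":0}]'; python3 - <<'E'
from h import *
s=ctrl.state();print(s["position"],s["ft_force"])
d=snap("scene","s2");cv2.imwrite("pics/s2c.png",cv2.resize(d["image"][160:260,150:270,::-1],(720,600),interpolation=cv2.INTER_CUBIC))
E
```

```text
time_s: 10.33
position: [0.5136, -0.1733, 0.178]
orientation: [3.141, -0.0, -3.141]
ft_force: [0.4, -0.6, -1.5]
grip_width: 0.0211
finger_force: 49.3
[ 0.51361788 -0.17329481  0.17796178] [ 0.43892243 -0.57555285 -1.54580713]
```

View pics/s2c.png

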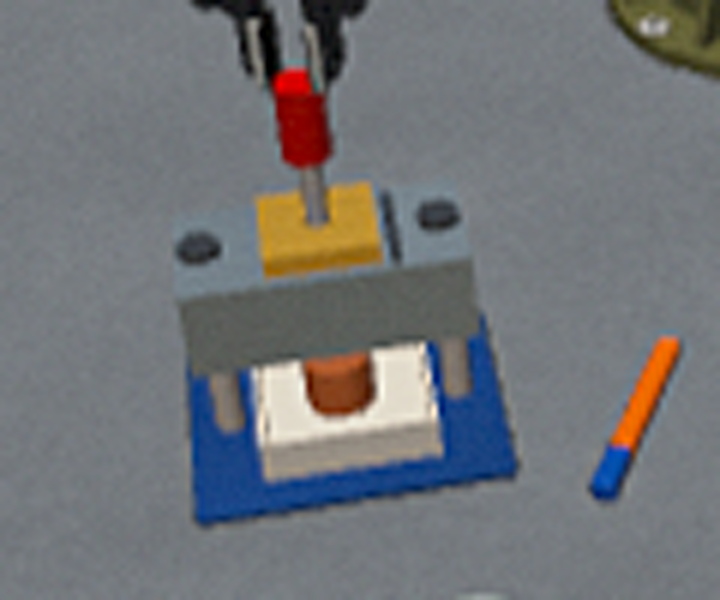

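The scene crop shows the reddish plug in the white tray at (340,385), with the guide undisturbed. Withdrawing straight up.

```bash
python3 -m inch '[{"jaw":1,"delta_pos":[0,0,-0.02],"roll":0},{"jaw":1,"delta_pos":[0,0,-0.05],"roll":0},{"jaw":1,"delta_pos":[0,0,-0.08],"roll":0},{"jaw":1,"delta_pos":[0,0,-0.11],"roll":0},{"jaw":1,"delta_pos":[0,0,-0.14],"roll":0},{"jaw":1,"delta_pos":[0,0,-0.18],"roll":0},{"jaw":1,"delta_pos":[0,0,-0.224],"roll":0},{"jaw":1,"delta_pos":[0,0,-0.224],"roll":0},{"jaw":1,"delta_pos":[0,0,-0.224],"roll":0}]' && python3 -m inch '[{"jaw":1,"delta_pos":[-0.03,0.08,0],"roll":0},{"jaw":1,"delta_pos":[-0.06,0.16,0],"roll":0},{"jaw":1,"delta_pos":[-0.09,0.24,0],"roll":0},{"jaw":1,"delta_pos":[-0.123,0.32,0],"roll":0},{"jaw":1,"delta_pos":[-0.123,0.4,0],"roll":0},{"jaw":1,"delta_pos":[-0.123,0.48,0],"roll":0},{"jaw":1,"delta_pos":[-0.123,0.56,0],"roll":0},{"jaw":1,"delta_pos":[-0.123,0.63,0],"roll":0},{"jaw":1,"delta_pos":[-0.123,0.68,0],"roll":0},{"jaw":1,"delta_pos":[-0.123,0.699,0],"roll":0},{"jaw":1,"delta_pos":[-0.123,0.699,0],"roll":0},{"jaw":1,"delta_pos":[-0.123,0.699,0],"roll":0}]'; python3 - <<'E'
from h import *
d=snap("wrist","w8");s=ctrl.state();print(s["position"],s["ft_force"])
a=dict(np.load("pics/w4.npz"))
for q in(a,d):
    g=cv2.cvtColor(q["image"],cv2.COLOR_RGB2GRAY);print(g[150:196:2,278].tolist());print(g[192,262:296].tolist())
    m=(g[145:172,262:294]<95).astype(np.uint8);cs,_=cv2.findContours(m,0,1);c=max(cs,key=cv2.contourArea);b=cv2.boundingRect(c);uv=(262+b[0]+b[2]/2,145+b[1]+b[3]/2);print("hole",uv,b,ray(q,uv,.044))
E
```

```text
time_s: 11.13
position: [0.514, -0.1734, 0.2916]
orientation: [-3.141, 0.002, -3.141]
ft_force: [0.1, -0.0, -1.5]
grip_width: 0.0212
finger_force: 49.3
time_s: 12.13
position: [0.575, 0.1756, 0.2894]
orientation: [-3.141, -0.001, -3.141]
ft_force: [0.1, -1.2, -1.4]
grip_width: 0.021
finger_force: 49.4
[0.57509223 0.17499922 0.28969465] [-0.48434026  0.55342642 -1.6912847 ]
[162, 159, 122, 105, 100, 95, 95, 131, 166, 167, 167, 159, 157, 159, 164, 165, 144, 95, 93, 91, 92, 91, 92]
[131, 128, 129, 127, 125, 129, 129, 129, 125, 107, 91, 91, 89, 91, 93, 92, 91, 92, 91, 92, 88, 88, 98, 118, 130, 133, 131, 134, 133, 130, 131, 132, 132, 134]
hole (275.5, 160.5) (12, 14, 3, 3) [0.57708186 0.17173476 0.044     ]
[164, 163, 162, 132, 107, 100, 95, 95, 117, 165, 167, 168, 162, 159, 159, 164, 141, 96, 94, 92, 92, 91, 91]
[131, 130, 130, 127, 128, 129, 132, 129, 122, 103, 91, 90, 88, 90, 93, 94, 91, 91, 91, 92, 88, 88, 99, 117, 126, 127, 129, 127, 130, 130, 128, 129, 131, 130]
hole (276.5, 163.0) (13, 16, 3, 4) [0.5774397  0.17200392 0.044     ]
```

```bash
python3 -m inch '[{"jaw":1,"delta_pos":[-0.0022,0.0026,0.04],"roll":0},{"jaw":1,"delta_pos":[-0.0022,0.0026,0.1],"roll":0},{"jaw":1,"delta_pos":[-0.0022,0.0026,0.16],"roll":0},{"jaw":1,"delta_pos":[-0.0022,0.0026,0.21],"roll":0},{"jaw":1,"delta_pos":[-0.0022,0.0026,0.25],"roll":0},{"jaw":1,"delta_pos":[-0.0022,0.0026,0.265],"roll":0},{"jaw":1,"delta_pos":[-0.0022,0.0026,0.275],"roll":0},{"jaw":1,"delta_pos":[-0.0022,0.0026,0.285],"roll":0},{"jaw":1,"delta_pos":[-0.0022,0.0026,0.295],"roll":0},{"jaw":1,"delta_pos":[-0.0022,0.0026,0.3],"roll":0},{"jaw":1,"delta_pos":[-0.0022,0.0026,0.3],"roll":0},{"jaw":1,"delta_pos":[-0.0022,0.0026,0.3],"roll":0}]'; python3 - <<'E'
from h import *
d=snap("wrist","w9");s=ctrl.state();print(s["position"],s["ft_force"],s["torque"])
E
```

```text
time_s: 13.18
position: [0.5763, 0.1775, 0.1406]
orientation: [3.141, 0.001, -3.141]
ft_force: [-0.4, -0.5, -0.9]
grip_width: 0.021
finger_force: 49.4
[0.57636738 0.17756653 0.1406662 ] [-0.68655491  1.12708611 -1.32126444] [ 0.03614716 -0.04421412 -0.06227734]
```

In the socket with no contact. I'll correct y by 1 mm and lower to the floor.

```bash
python3 -m inch '[{"jaw":1,"delta_pos":[0,-0.002,0.006],"roll":0},{"jaw":1,"delta_pos":[0,-0.002,0.014],"roll":0},{"jaw":1,"delta_pos":[0,-0.002,0.022],"roll":0},{"jaw":1,"delta_pos":[0,-0.002,0.03],"roll":0},{"jaw":1,"delta_pos":[0,-0.002,0.038],"roll":0},{"jaw":1,"delta_pos":[0,-0.002,0.045],"roll":0},{"jaw":1,"delta_pos":[0,-0.002,0.051],"roll":0},{"jaw":1,"delta_pos":[0,-0.002,0.056],"roll":0},{"jaw":1,"delta_pos":[0,-0.002,0.06],"roll":0},{"jaw":1,"delta_pos":[0,-0.002,0.06],"roll":0},{"jaw":1,"delta_pos":[0,-0.002,0.06],"roll":0}]'; python3 - <<'E'
from h import *
ctrl.snapshot("wrist");s=ctrl.state();print(s["position"],s["ft_force"],s["torque"])
E
```

```text
time_s: 14.15
position: [0.5769, 0.1767, 0.1112]
orientation: [3.141, 0.002, -3.141]
ft_force: [0.2, 0.0, 6.5]
grip_width: 0.0214
finger_force: 50.8
[0.57686891 0.17664667 0.11119608] [0.37218853 0.0599896  6.39913086] [-0.0283744   0.05568158  0.00044178]
```

Contact with the floor at the original height (6 N). Opening and backing off straight up.

```bash
python3 -m inch '[{"jaw":0.4,"delta_pos":[0,0,0],"roll":0},{"jaw":0,"delta_pos":[0,0,0],"roll":0},{"jaw":-1,"delta_pos":[0,0,0],"roll":0},{"jaw":-1,"delta_pos":[0,0,0],"roll":0},{"jaw":-1,"delta_pos":[0,0,0],"roll":0},{"jaw":-1,"delta_pos":[0,0,0],"roll":0},{"jaw":-1,"delta_pos":[0,0,0],"roll":0},{"jaw":-1,"delta_pos":[0,0,-0.05],"roll":0},{"jaw":-1,"delta_pos":[0,0,-0.12],"roll":0},{"jaw":-1,"delta_pos":[0,0,-0.2],"roll":0},{"jaw":-1,"delta_pos":[0,0,-0.25],"roll":0},{"jaw":-1,"delta_pos":[0,0,-0.25],"roll":0}]'; python3 - <<'E'
from h import *
d=snap("wrist","w10");s=ctrl.state();print(s["position"],s["ft_force"])
a=dict(np.load("pics/w2.npz"))
for q in(a,d):
    c=blob(q,(0,150,60),(6,255,255));x,y,w,hh=cv2.boundingRect(c);print(x,y,w,hh,ray(q,(x+w/2,y+hh),.151))
S=snap("scene","s3");T=snap("top","t3")
cv2.imwrite("pics/end.png",cv2.resize(S["image"][150:310,130:420,::-1],(780,430)))
c=blob(T,(0,150,90),(6,255,255),(235,185,262,220));print(cv2.minAreaRect(c))
E
```

```text
time_s: 15.2
position: [0.5778, 0.1769, 0.2415]
orientation: [3.139, 0.009, -3.141]
ft_force: [-0.6, 0.2, 0.3]
grip_width: 0.0856
finger_force: 0.0
[0.57704449 0.17670966 0.2380501 ] [-0.31716228  0.76573454 -1.7998552 ]
267 177 31 40 [0.58793796 0.17598604 0.151     ]
264 167 28 36 [0.58766498 0.17608032 0.151     ]Traceback (most recent call last):
  File "<stdin>", line 8, in <module>
cv2.error: OpenCV(4.12.0) /io/opencv/modules/imgproc/src/convhull.cpp:143: error: (-215:Assertion failed) total >= 0 && (depth == CV_32F || depth == CV_32S) in function 'convexHull'
```

View pics/end.png

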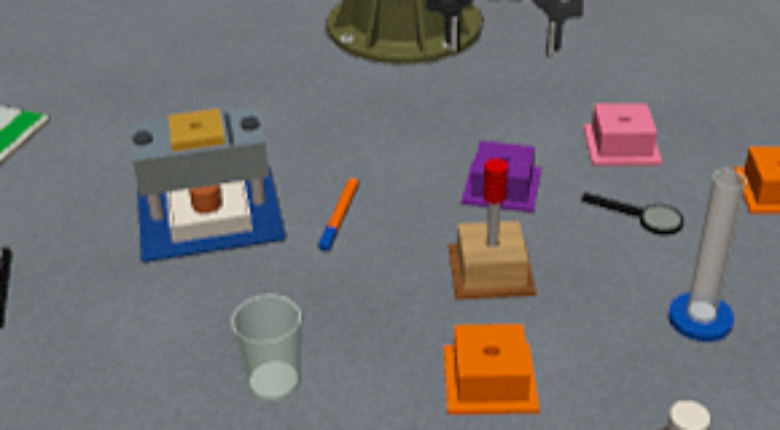

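The drift stands upright in the rest at (493,200) at its original height, the plug is in the tray at (206,198), and the bystanders are undisturbed. Handing in.

```bash
python3 -c "from station import ctrl;print(ctrl.close_job())"
```

```text
the job is handed in; nothing more can be done
None
```

The plug is out of the press and in the white tray, the drift is back home in its rest and released, the bystanders in view look undisturbed, and the job is handed in at about 15 s of robot time; no verdict came back.

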